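Lock the rolling pins in their rack

TASK

Lock the three rolling pins into their rack for the road: slide the flat steel bolt all the way across into its keeper, then fetch the beech snap cap and push it straight down onto the stud until it clicks and sits fully home on the bolt. Keep pressing after the click: finish with the gripper still on the cap and holding it pushed down firmly (about 10 N), not let go or withdrawn. Leave the pins in the rack and do not shove the other kitchen things about.

Things in the scene. Friction and masses are not known exactly. Their poses are not given: they have to be found in the camera images.
- bolt (a joint): travel of the flat steel bolt in m: 0 = fully withdrawn, 0.120 = home at its stop. It slides along the rack's +y with about 3 N of friction and stays where left. A bar 48 mm wide, 12 mm thick, top face 88 mm above the table; its leading end is a fork (slot 20 mm) that passes round the stud, with 4 mm high lips at the tips, 25 mm beyond the stud's axis when home.
- bolt_knob (a point): middle of the upright beech knob on the bolt by which it is slid: 22 mm diameter, 42 mm tall, its foot on the bolt's top face; the point is 21 mm above that face. Axes as the rack's: z up, +y the way the bolt slides to go home. When home it is 95 mm short of the stud's axis.
- rack: wooden peg rack, fixed to the table, 260 mm (x) by 340 mm (y), origin under the middle pin on the table. z up, x along the rolling pins, +y from the bolt's guide block across the pins to the keeper with the stud. Guide block and keeper reach 95 and 88 mm above the table; the tail of the withdrawn bolt sticks out past the guide block.
- stud_seat (a point): on the axis of the upright steel stud in the keeper, at the height of the bolt's top face (88 mm above the table), where the cap's foot comes to rest. The stud is 14 mm thick, stands 21 mm above this point, has a tapered top (6 mm at the tip), and four sprung balls around it (22 mm across, 9.5 mm above this point). Axes as the rack's.
- cap_center (a point): centre, half-way up, of the loose beech snap cap: a plain round knob, 40 mm diameter, 56 mm tall, closed domed top, standing upright on its open foot; z is its axis, upward. Fully home, this point is 28 mm above stud_seat. Any turn about its axis will do.
- cap_foot (a point): centre of the cap's underside. A brass lip there leaves a round opening of 18 mm, 26 mm deep. Pushed down over the stud, the lip meets the balls about 14 mm above the seat; passing them takes roughly 8 to 14 N, then the force suddenly drops (the click) and the foot lands on the bolt. The cap goes home only if the bolt is home.
- pin0: beech rolling pin nearest the guide block, loose in the rack: barrel 44 mm thick, 360 mm long along x, origin at its middle.
- pin1: the middle rolling pin, likewise.
- pin2: the rolling pin nearest the keeper, likewise.
- jar: glass jar with clip-on lid, 90 mm diameter, 130 mm tall, origin under its foot; bystander.
- bowl: terracotta bowl, 140 mm diameter, 58 mm high, origin under its foot; bystander.
- mould: steel ring mould, open at both ends, 68 mm diameter, 45 mm high, origin at the centre of its underside; bystander.
- eggcup: beech egg cup, open at the top, 48 mm diameter, 50 mm high, origin under its foot; bystander.
- spatula: yellow silicone spatula with a wooden handle, 250 mm long, lying flat; bystander.
There are look-alikes about, which are no part of the job. Leave any green look-alike of the part that bears cap_center alone.

How it is judged:
By the outcome, as a careful person would: the job done as asked, in the order asked, and still so for the second after the job is handed in, while the arm keeps its last pose, push and grip.
It also fails if it takes over 59 s, if anything falls off the work surface, if the arm or the gripper's body presses on something with over 40 N, if the wrist force passes 120 N, or if a joint passes its speed limit or range.

ROBOT

A 7-joint arm with a two-finger parallel gripper is mounted at the origin on the work surface. World frame = base frame: x ahead of the robot, y to its left, z up, the work surface at z = 0. Lengths are in mm, angles in rad, forces in N, time in s.
With the tool pointing down it reaches from about 400 to 875 mm from the base axis. Payload 4.4 kg.
Tool frame: the origin (TCP) lies at the very end of the fingers, on their centre line; the grasp point (between the pads) lies 19 mm behind it (ctrl.pinch_z is the z of the grasp point in the tool frame, in mm); z points along the fingers, x is the direction in which the jaws open and shut, and the axes are right-handed (so a half turn about z gives the same grasp; the last joint's range is limited). The gripper opens to 85 mm and grips with 20 to 120 N. Pads are 22 mm wide; open, the fingers measure 114 mm over their backs; the gripper's body (76 mm by 85 mm) begins 54 mm behind the grasp point. The pads swing forward as they close: fully open they stand 13 mm farther back than shut.
Start: joints at [-1.246, 0.628, 0.038, 1.517, -0.027, 0.996, -0.02], TCP at [247.581, 601.017, 231.313] pointing down, gripper open.
Joint ranges: [-3.06, 3.06], [-0.37, 2.12], [-1.25, 1.32], [0.18, 2.47], [-1.1, 4.24], [0.23, 1.98], [-2.94, 2.94]. Speed limits (rad/s): [2.57, 2.57, 3.14, 3.14, 3.14, 3.14, 3.14].

INTERFACE

Orientations are given as [roll, pitch, yaw] about the fixed x, y, z axes, in that order (R = Rz(yaw) Ry(pitch) Rx(roll)).
In Python, from cell import sensors, get_image, order, ctrl gives the robot as it stands.
- The arm moves only by the tool arm_command, never from a script. Its argument "rows" is a list that holds one entry, the list of rows, each a list of 6 numbers: the shift along the tool's x, y, z in mm, then the turn, a rotation vector about the tool's x, y, z in degrees. A call has 1 to 20 rows; each row is the pose to reach, as a shift and turn from the pose commanded when the call began, along the tool's axes at that moment; what a row does not reach only later rows make up. A row lasts 1/12 s, in which the tool goes at most 41.7 mm and 7.16 degrees, less where a joint would pass 70% of its speed; a pose out of reach is approached as far as the arm can. A call with a gripper value outside its range is refused whole. "claw" is the opening, from -1 (shut) to 1 (fully open), set as the call begins (left out, the last holds). The fingers move at their own pace and stop on an object; the grip force is fixed at half the most. Time passes only in rows, so rows that repeat a pose let the fingers close. It gives the time, the measured TCP pose, the force and the opening at its end, in the units of the state.
- sensors.read_state(): the state, without advancing time (a new reading comes with each control period).
- get_image(name): name is "scene" or "top"; returns a dict with "pixels" (480x640x3 uint8, red, green, blue), "z_map" (480x640 float32, mm along the optical axis (not along the pixel's ray), 0 where there is no reading), "K" (3x3 intrinsics, pixels), "pose" (4x4, takes a point from camera to world coordinates). Camera axes: x right, y up, looking along -z (the intrinsics and any distortion apply to the point x, -y, -z); pixel columns grow to the right and rows downward; lengths in mm; the calibration is good to about 2 mm. A picture is of the moment at which its call begins.
- order.finish_job(): hands the job in, once; it reports no verdict.
The state is a dict: "clock": time; "qpos": joint angles; "qd": joint speeds; "tau": joint torques, N m; "eef_pos": TCP position; "tool_rot": TCP orientation; "force": force on the tool from outside, world axes, zero at the start; "torque": the same for the moment, N m; "width": finger opening in mm.
Only numpy, scipy, OpenCV 4.12 (cv2) and the standard library are available. Lean on these libraries where they do the work, as an engineer would, in place of code of your own. Each camera call takes 0.05 s, during which the arm holds its last target.

## Working session

There is one attempt and no reset: what is moved stays moved. The work goes in short steps, Python scripts to look and compute and a tool call to move; the robot and the scene stay as the last step left them, time stands still between calls to the robot, and variables do not carry over. Pictures are saved under pics/ and viewed, and the job is handed in when it is done.

Besides the shell and the picture viewer there is one more tool, called after "Call:" as name(argument=value, ...) on one line, values as JSON. arm_command: Moves the arm, as the interface text tells. Its arguments: {"type":"object","properties":{"rows":{"type":"array","items":{"type":"array","items":{"type":"array","items":{"type":"number"}}}},"claw":{"type":"number"}},"required":["rows"]}

```bash
ls; mkdir -p pics
python3 - <<'E'
from cell import sensors, get_image, order, ctrl
import cv2
print(sensors.read_state()); print(ctrl.pinch_z)
for n in("scene","top"):
    d=get_image(n); cv2.imwrite(f"pics/{n}0.png",d["pixels"][:,:,::-1]); print(d["K"],d["pose"],(d["z_map"]>0).mean())
E
```

```text
pics
{'clock': 0.0, 'qpos': array([-1.24581852,  0.6293097 ,  0.03841319,  1.51836782, -0.02699205,
        0.99627387, -0.02005059]), 'qd': array([ 1.02992078e-05,  3.30872590e-03, -1.12626044e-04,  1.62225977e-03,
       -4.46688092e-04,  3.97750775e-04,  6.61708984e-04]), 'tau': array([-4.24277723e-04, -5.63388956e+01,  1.22595035e+00, -1.93443453e+01,
        1.09368085e-02,  1.03181438e-02, -7.01233461e-06]), 'eef_pos': array([247.31585727, 600.44822364, 230.41221328]), 'tool_rot': array([3.14158053e+00, 1.84162530e-03, 1.17999552e+00]), 'force': array([ 0.53725483, -0.0827844 , -0.2531312 ]), 'torque': array([-0.03347937, -0.03113622,  0.03186916]), 'width': 85.56037798487556}
-18.700000000000003
[[441.85280257   0.         312.01660587]
 [  0.         441.85280257 239.83395034]
 [  0.           0.           1.        ]] [[-6.89705671e-01 -6.21805208e-01  3.71031496e-01  8.81497157e+02]
 [ 7.24067589e-01 -5.96276445e-01  3.46670633e-01  3.31175944e+02]
 [ 5.67573680e-03  5.07752582e-01  8.61484243e-01  8.99645570e+02]
 [ 0.00000000e+00  0.00000000e+00  0.00000000e+00  1.00000000e+00]] 0.9957682291666666
[[544.59945643   0.         323.12654345]
 [  0.         544.59945643 247.77819133]
 [  0.           0.           1.        ]] [[ 9.06637109e-04  9.97673512e-01 -6.81670054e-02  4.40409524e+02]
 [-9.99962345e-01  1.49281757e-03  8.54873374e-03  1.42983116e+00]
 [ 8.63060612e-03  6.81566880e-02  9.97637298e-01  1.47581999e+03]
 [ 0.00000000e+00  0.00000000e+00  0.00000000e+00  1.00000000e+00]] 0.9960319010416666
```

View pics/scene0.png

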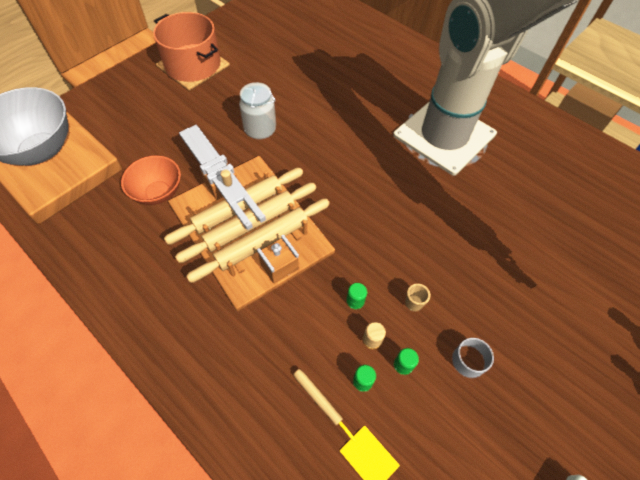

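View pics/top0.png

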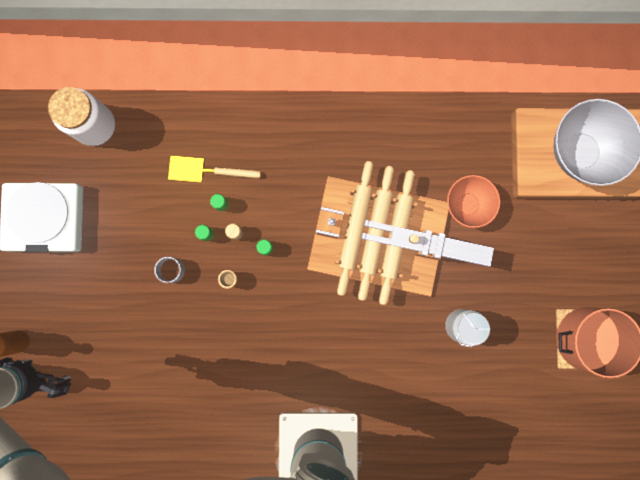

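Candidates for the cap: beech cylinder at top (233,231) / scene (374,335); green look-alikes at top (218,202), (203,232), (264,247). The egg cup at top (227,279) is hollow. The beech cylinder with the closed top fits. I'll confirm this in crops.

```bash
cat > h.py <<'E'
import numpy as np, cv2
from cell import sensors, get_image, order, ctrl
def ray(d,uv):
    K,P=d["K"],d["pose"]; u,v=uv
    r=np.array([(u-K[0,2])/K[0,0],-(v-K[1,2])/K[1,1],-1.0])
    return P[:3,3],P[:3,:3]@r
def onz(d,uv,z):
    o,r=ray(d,uv); return o+r*(z-o[2])/r[2]
def tri(d1,p1,d2,p2):
    A=[];b=[]
    for d,p in((d1,p1),(d2,p2)):
        o,r=ray(d,p); r=r/np.linalg.norm(r); M=np.eye(3)-np.outer(r,r); A.append(M);b.append(M@o)
    x=np.linalg.lstsq(np.vstack(A),np.hstack(b),rcond=None)[0]
    return x
def proj(d,X):
    P=d["pose"];c=P[:3,:3].T@(np.asarray(X,float)-P[:3,3]);K=d["K"]
    return np.array([K[0,0]*c[0]/-c[2]+K[0,2],K[1,1]*-c[1]/-c[2]+K[1,2]])
def crop(d,u,v,w,h,s,name):
    im=d["pixels"][v:v+h,u:u+w,::-1]; cv2.imwrite(name,cv2.resize(im,None,fx=s,fy=s,interpolation=cv2.INTER_CUBIC))
E
python3 - <<'E'
from h import *
t=get_image("top");s=get_image("scene")
np.savez("a.npz",**{f"t{k}":v for k,v in t.items()},**{f"s{k}":v for k,v in s.items()})
crop(t,150,180,130,120,4,"pics/c1.png")
crop(s,330,270,120,130,4,"pics/c2.png")
crop(t,300,170,200,130,4,"pics/c3.png")
crop(s,160,110,180,180,4,"pics/c4.png") if 0 else crop(s,160,120,180,145+40,3,"pics/c4.png")
E
```

```text
(no output)
```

View pics/c1.png

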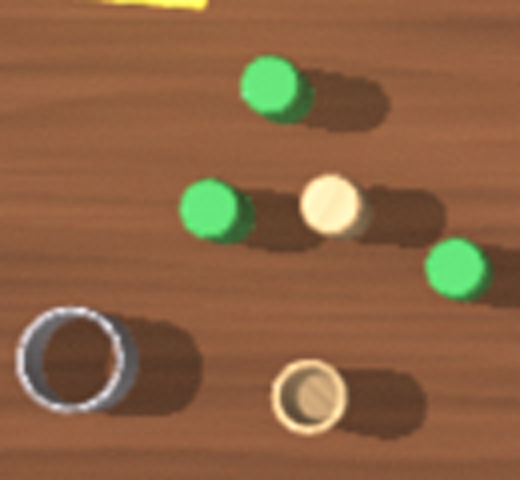

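View pics/c2.png

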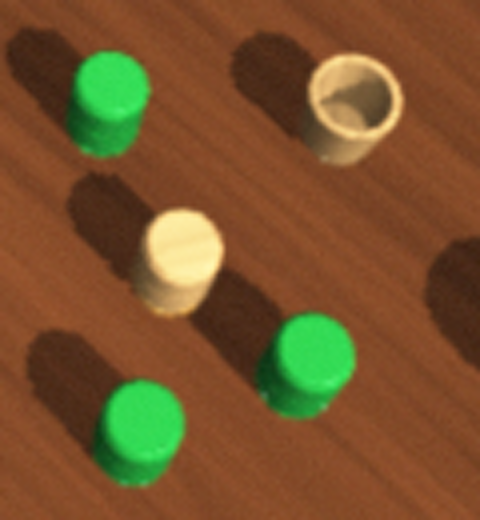

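View pics/c3.png

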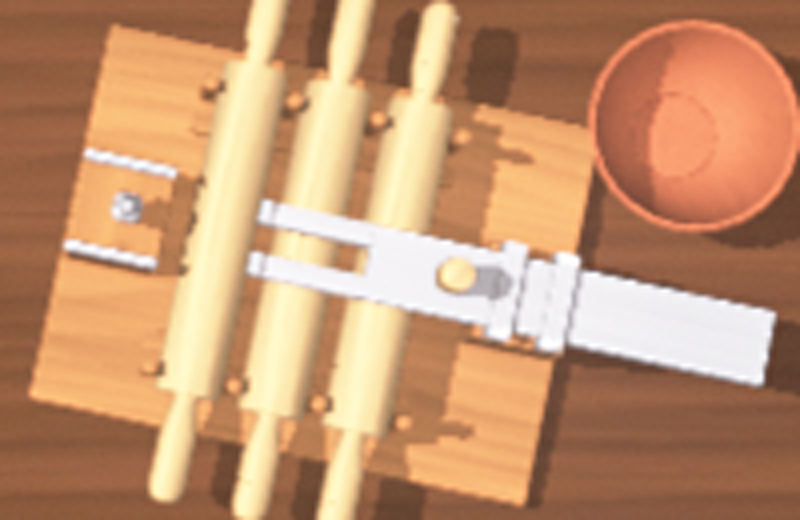

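View pics/c4.png

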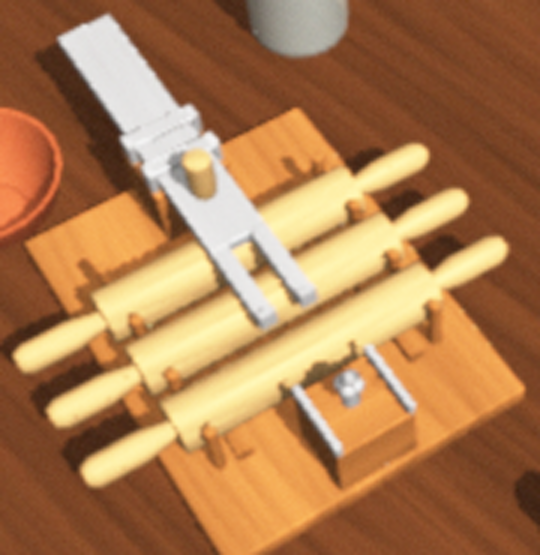

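Run:
```python
from h import *
z=np.load("a.npz"); g=lambda p:{k:z[p+k] for k in("pixels","z_map","K","pose")}
t,s=g("t"),g("s")
def top(d,u,v,r,thr):
    im=d["pixels"].astype(int); h=cv2.cvtColor(d["pixels"],cv2.COLOR_RGB2HSV)
    y0,x0=int(v-r),int(u-r); sub=d["pixels"][y0:y0+2*r+1,x0:x0+2*r+1].astype(int)
    big=cv2.resize(sub.astype(np.uint8),None,fx=8,fy=8,interpolation=cv2.INTER_CUBIC)
    m=(thr(big.astype(int))).astype(np.uint8)
    n,l,st,c=cv2.connectedComponentsWithStats(m)
    i=1+np.argmax(st[1:,4]); cnt=max(cv2.findContours((l==i).astype(np.uint8),0,2)[0],key=len)
    e=cv2.minEnclosingCircle(cnt)
    cen=(c[i]+.5)/8-.5+[x0,y0]
    return cen,st[i,4]/64,e[1]/8
be=lambda b:(b[...,0]>225)&(b[...,1]>195)&(b[...,2]<220)
for nm,d,u,v,r,zz in(("cap",t,233,231,12,56),("cap",s,375,331,14,56),("knob",t,414,239,7,130),("knob",s,225.5,173,7,130)):
    c,a,e=top(d,u,v,r,be); print(nm,c,a,e,onz(d,c,zz).round(1))
print("stud",onz(t,(331.4,221.2),109).round(1),onz(s,(160+348/3,120+382/3),105).round(1))
# greens
gr=lambda b:(b[...,1]>190)&(b[...,0]<110)
for u,v in((218,202),(203,232),(264,247)):
    c,a,e=top(t,u,v,12,gr); print("green",onz(t,c,56).round(1),a)
print("egg",onz(t,(227,279),50),"mould",onz(t,(167,269),45))
# bolt edges at z=88 : tail corners & fork (crop c3)
f=lambda x,y:(300+x/4-.4,170+y/4-.4)
for n,p,h in(("tailU",(775,313),88),("tailL",(764,385),88),("tipU",(262,212),92),("tipL",(252,263),92),("rackA",(108,25),20),("rackB",(30,397),20),("rackC",(527,506),20),("rackD",(594,125),20),
  ("rU0",(85,152),95),("rU1",(175,174),95),("rL0",(65,246),95),("rL1",(154,267),95)):
    print(n,onz(t,f(*p),h).round(1))
for n,p in(("capt",(233,231)),("stud",(331,221)),("knob",(414,238)),("rackA",(335,195)),("rack edge",(315,260)),("bolt",(400,238)),("tail",(470,253)),("table",(280,150))):
    o,r=ray(t,p); print(n,(o+r*t["z_map"][p[1],p[0]]).round(1))
```

```text
cap [231.99239509 230.55816375] 148.1875 6.969851493835449 [582.2 227.6  56. ]
cap [375.84689263 331.59683897] 254.8125 9.71781063079834 [583.3 227.9  56. ]
knob [413.85333964 237.7512895 ] 59.828125 5.181833744049072 [ 557.7 -235.4  130. ]
knob [225.65573507 172.39215371] 60.6875 5.127712249755859 [ 556.9 -236.6  130. ]
stud [601.1 -31.1 109. ] [603.8 -29.9 105. ]
green [660.9 267.8  56. ] 134.5
green [579.2 306.5  56. ] 138.484375
green [540.7 145.7  56. ] 144.671875
egg [455.77619977 240.04691106  50.        ] mould [481.83160871 398.19093949  45.        ]
tailU [ 535.7 -446.5   88. ]
tailL [ 489.6 -438.5   88. ]
tipU [ 599.6 -117.7   92. ]
tipL [ 566.9 -111.2   92. ]
rackA [734.8 -20.3  20. ]
rackB [483.4  31.7  20. ]
rackC [ 411.1 -299.9   20. ]
rackD [ 667.4 -348.5   20. ]
rU0 [637.6  -4.5  95. ]
rU1 [623.6 -62.   95. ]
rL0 [577.3   8.2  95. ]
rL1 [564.  -48.5  95. ]
capt [581.5 225.8  51.1]
stud [602.  -30.2 105.3]
knob [ 557.3 -236.4  126.8]
rackA [683.4 -43.1  15.2]
rack edge [507.   10.7  20.8]
bolt [ 560.8 -207.5   86.4]
tail [ 522.3 -385.9   89.6]
table [810.4 107.5   0. ]
```

Views agree (c1/c2): the cap is the beech cylinder with a closed top at (582.5,227.7). The knob is at (557,-236), the stud at (602,-30.5), and rack yaw is about -12.1°. Next is a helper that gives tool-frame deltas.

```bash
cat > d.py <<'E'
import sys,numpy as np
from scipy.spatial.transform import Rotation as R
from cell import sensors
x,y,z,yaw=map(float,sys.argv[1:5])
s=sensors.read_state(); A=R.from_euler('xyz',s["tool_rot"]); B=R.from_euler('xyz',[np.pi,0,np.radians(yaw)])
print("shift",(A.inv().apply(np.array([x,y,z])-s["eef_pos"])).round(1),"rot",np.degrees((A.inv()*B).as_rotvec()).round(2))
print("pos",s["eef_pos"].round(1),np.degrees(s["tool_rot"]).round(2),"F",s["force"].round(1),"w",round(s["width"],1),"t",round(s["clock"],2),s["qpos"].round(2))
E
python3 d.py 557.3 -236 200 -12.1
```

```text
shift [-655.6  605.2   31.5] rot [5.000e-02 5.000e-02 7.971e+01]
pos [247.4 600.7 230.7] [1.800e+02 7.000e-02 6.761e+01] F [ 0.4 -0.6 -0.2] w 85.4 t 0.2 [-1.25  0.63  0.04  1.52 -0.03  1.   -0.02]
```

Call:
arm_command(rows=[[[-30,28,0,0,0,4],[-65,60,0,0,0,8],[-100,92,0,0,0,12],[-135,125,0,0,0,16],[-170,157,0,0,0,20],[-205,189,0,0,0,25],[-240,221,0,0,0,29],[-275,254,0,0,0,33],[-310,286,0,0,0,38],[-345,318,0,0,0,42],[-380,350,0,0,0,46],[-415,383,0,0,0,50],[-450,415,0,0,0,55],[-485,448,0,0,0,59],[-520,480,0,0,0,63],[-555,512,10,0,0,67],[-590,545,20,0,0,72],[-620,572,30,0,0,76],[-645,595,31,0,0,79],[-655.6,605.2,31.5,0,0,79.7]]], claw=1)

```text
clock: 1.87
eef_pos: [536.3, -180.2, 206.1]
tool_rot: [-3.141, 0.001, -0.213]
force: [1.1, -0.1, 0.3]
width: 85.4
```

```bash
python3 d.py 557.3 -236 99 -12.1
python3 - <<'E'
from h import *
t=get_image("scene"); crop(t,130,60,220,200,3,"pics/k1.png")
E
```

```text
shift [ 32.4  50.2 107.1] rot [-0.01  0.04 -0.11]
pos [ 536.3 -180.2  206.1] [-1.7999e+02  4.0000e-02 -1.2210e+01] F [ 1.1 -0.1  0.3] w 85.4 t 1.87 [-0.01  0.57  0.45  1.79 -0.32  0.85  0.37]
```

View pics/k1.png

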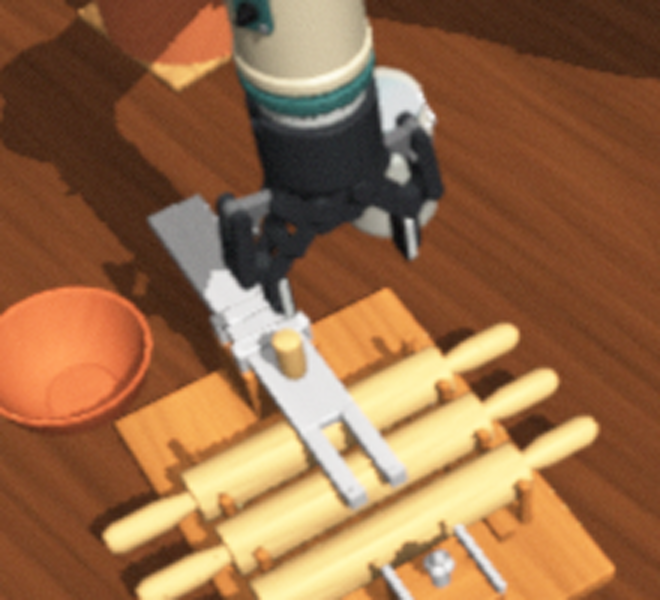

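Scene shows the gripper still 60 mm short of the knob (crop (288,355)). Move over it, then down.

Call:
arm_command(rows=[[[16,25,0,0,0,0],[32.4,50.2,0,0,0,0],[32.4,50.2,0,0,0,0],[32.4,50.2,20,0,0,0],[32.4,50.2,40,0,0,0],[32.4,50.2,55,0,0,0],[32.4,50.2,55,0,0,0],[32.4,50.2,55,0,0,0]]])

```text
clock: 2.58
eef_pos: [556.8, -233.8, 151.2]
tool_rot: [-3.141, 0.002, -0.211]
force: [0.6, 0.0, 0.7]
width: 85.2
```

```bash
python3 d.py 557.3 -236 99 -12.1
python3 - <<'E'
from h import *
t=get_image("scene"); crop(t,130,60,220,200,3,"pics/k2.png")
t=get_image("top"); crop(t,330,170,180,130,4,"pics/k2t.png")
E
```

```text
shift [ 1.1  2.  52.2] rot [-0.01  0.1   0.02]
pos [ 556.8 -233.8  151.2] [-1.7999e+02  1.0000e-01 -1.2080e+01] F [0.6 0.  0.7] w 85.2 t 2.58 [ 0.1   0.69  0.4   1.74 -0.36  0.79  0.47]
```

View pics/k2.png

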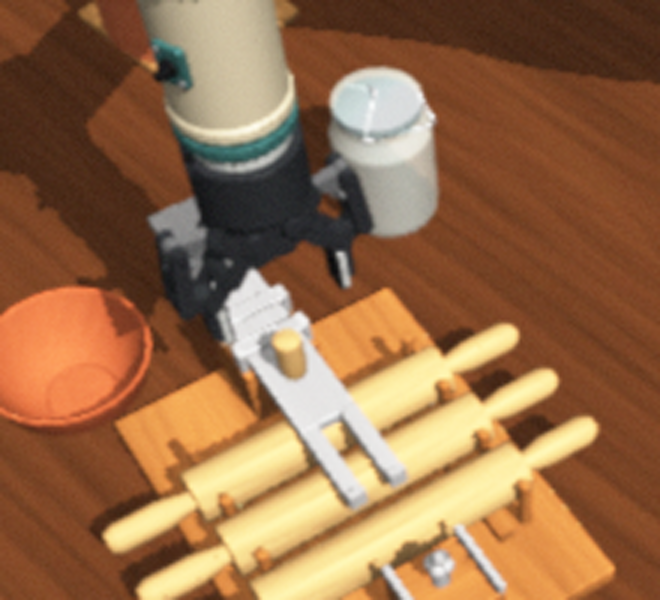

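View pics/k2t.png

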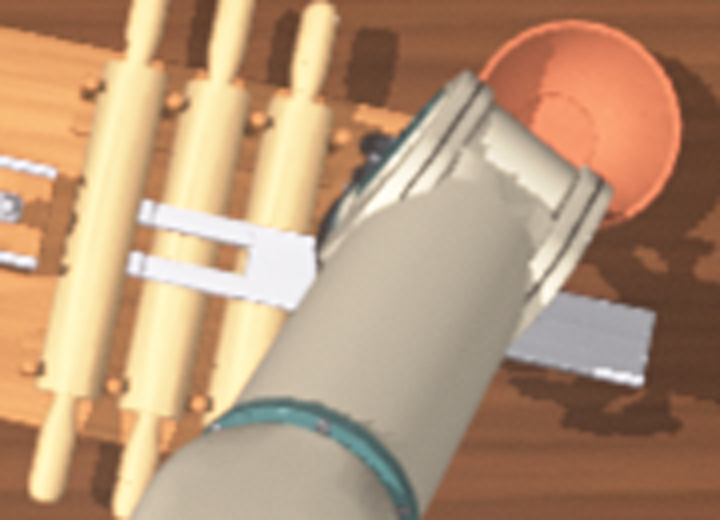

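Run:
```python
from h import *
z=np.load("a.npz"); s={k:z["s"+k] for k in("pixels","K","pose")}
for p in((556.8,-233.8,164),(556.8+41,-233.8-9,164),(556.8-41,-233.8+9,164),(557,-236,130)): print(((proj(s,p)-[130,60])*3).round())
```

```text
[282. 309.]
[229. 334.]
[333. 284.]
[287. 338.]
```

Projected fingertips match the picture (crop (333,284)), so the position is right. Descend and close on the knob.

Call:
arm_command(rows=[[[1,2,20,0,0,0],[1,2,38,0,0,0],[1,2,50,0,0,0],[1,2,52,0,0,0],[1,2,52,0,0,0],[1,2,52,0,0,0]]])

```text
clock: 3.18
eef_pos: [558.5, -236.8, 100.6]
tool_rot: [3.141, -0.001, -0.211]
force: [0.0, -1.1, 1.0]
width: 85.0
```

Call:
arm_command(rows=[[[0,0,0,0,0,0],[0,0,0,0,0,0],[0,0,0,0,0,0],[0,0,0,0,0,0],[0,0,0,0,0,0],[0,0,0,0,0,0],[0,0,0,0,0,0],[0,0,0,0,0,0],[0,0,0,0,0,0],[0,0,0,0,0,0]]], claw=-1)

```text
clock: 4.02
eef_pos: [558.8, -236.7, 100.2]
tool_rot: [3.141, -0.002, -0.211]
force: [1.8, -0.2, 6.3]
width: 20.3
```

```bash
python3 d.py 582.3 -123.4 99 -12.1
```

```text
shift [  -0.7 -115.7    1.2] rot [ 0.01 -0.12  0.02]
pos [ 558.8 -236.7  100.2] [ 1.7999e+02 -1.2000e-01 -1.2080e+01] F [ 1.8 -0.2  6.3] w 20.3 t 4.02 [ 0.13  0.76  0.37  1.76 -0.4   0.69  0.51]
```

Call:
arm_command(rows=[[[0,-4,0,0,0,0],[0,-10,0,0,0,0],[0,-17,0,0,0,0],[0,-24,0,0,0,0],[0,-31,0,0,0,0],[0,-38,0,0,0,0],[0,-45,0,0,0,0],[0,-52,0,0,0,0],[0,-59,0,0,0,0],[0,-66,0,0,0,0],[0,-73,0,0,0,0],[0,-80,0,0,0,0],[0,-87,0,0,0,0],[0,-93,0,0,0,0],[0,-98,0,0,0,0],[0,-102,0,0,0,0],[0,-105,0,0,0,0],[0,-107,0,0,0,0],[0,-108,0,0,0,0],[0,-108,0,0,0,0]]])

```text
clock: 5.68
eef_pos: [581.5, -131.2, 100.2]
tool_rot: [3.141, -0.002, -0.211]
force: [4.0, -2.9, 5.5]
width: 20.1
```

Call:
arm_command(rows=[[[0,-1,0,0,0,0],[0,-2,0,0,0,0],[0,-3,0,0,0,0],[0,-4,0,0,0,0],[0,-5,0,0,0,0],[0,-5,0,0,0,0]]])

```text
clock: 6.18
eef_pos: [582.5, -126.6, 100.2]
tool_rot: [3.141, -0.002, -0.211]
force: [2.7, -4.5, 5.4]
width: 20.0
```

Call:
arm_command(rows=[[[0,-1,0,0,0,0],[0,-2,0,0,0,0],[0,-3,0,0,0,0],[0,-4,0,0,0,0],[0,-4,0,0,0,0]]])

```text
clock: 6.6
eef_pos: [583.1, -124.1, 100.2]
tool_rot: [3.139, -0.003, -0.212]
force: [3.4, -4.8, 5.4]
width: 20.3
```

Call:
arm_command(rows=[[[0,-1,0,0,0,0],[0,-2,0,0,0,0],[0,-3,0,0,0,0],[0,-3,0,0,0,0]]])

```text
clock: 6.93
eef_pos: [583.0, -124.0, 100.2]
tool_rot: [3.135, -0.003, -0.214]
force: [2.7, -10.2, 3.5]
width: 20.5
```

Call:
arm_command(rows=[[[0,-2,0,0,0,0],[0,-4,0,0,0,0],[0,-5,0,0,0,0],[0,-5,0,0,0,0]]])

```text
clock: 7.27
eef_pos: [583.1, -124.0, 100.2]
tool_rot: [3.129, -0.004, -0.216]
force: [0.5, -19.6, 1.8]
width: 19.9
```

Call:
arm_command(rows=[[[0,8,0,0,0,0],[0,10,0,0,0,0],[0,10,0,0,0,0]]])

```text
clock: 7.52
eef_pos: [582.9, -125.0, 100.2]
tool_rot: [3.141, -0.002, -0.212]
force: [3.8, -3.1, 5.2]
width: 19.9
```

Call:
arm_command(rows=[[[0,-3,0,0,0,0],[0,-6,0,0,0,0],[0,-8,0,0,0,0],[0,-8,0,0,0,0],[0,-5,0,0,0,0],[0,-3,0,0,0,0],[0,-3,0,0,0,0]]])

```text
clock: 8.1
eef_pos: [583.0, -124.1, 100.2]
tool_rot: [3.138, -0.003, -0.213]
force: [3.3, -7.9, 5.2]
width: 19.9
```

Call:
arm_command(rows=[[[0,0,0,0,0,0],[0,0,0,0,0,0],[0,0,0,0,0,0],[0,0,0,0,0,0],[0,0,0,0,0,0],[0,0,0,0,0,0],[0,0,0,0,0,0],[0,0,0,0,0,0]]], claw=0.4)

```text
clock: 8.77
eef_pos: [582.5, -121.0, 99.6]
tool_rot: [-3.141, 0.0, -0.211]
force: [-0.3, 0.4, 0.7]
width: 60.3
```

```bash
python3 d.py 582.8 227.7 160 -12.1;python3 - <<'E'
from h import *
t=get_image("scene"); crop(t,130,60,220,200,3,"pics/k3.png")
E
```

```text
shift [ -72.7 -341.   -60.3] rot [-0.01  0.02  0.02]
pos [ 582.5 -121.    99.6] [-1.7999e+02  2.0000e-02 -1.2080e+01] F [-0.3  0.4  0.7] w 60.3 t 8.77 [-0.08  0.75  0.38  1.8  -0.42  0.67  0.34]
```

View pics/k3.png

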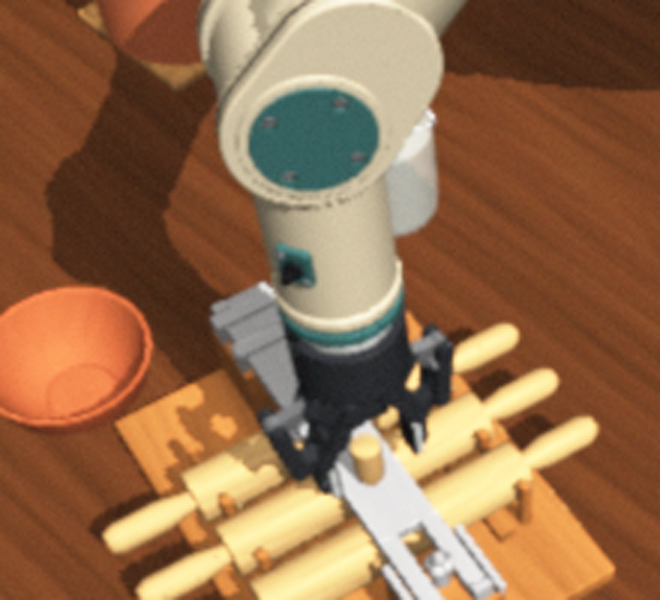

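Scene: bolt across, its fork round the stud (crop (440,565)), pins undisturbed. Now up and across to the cap.

Call:
arm_command(rows=[[[0,0,-15,0,0,0],[0,0,-40,0,0,0],[0,0,-70,0,0,0],[-5,-20,-85,0,0,0],[-12,-55,-85,0,0,0],[-20,-90,-85,0,0,0],[-27,-125,-85,0,0,0],[-34,-160,-85,0,0,0],[-42,-195,-85,0,0,0],[-49,-230,-85,0,0,0],[-57,-265,-85,0,0,0],[-64,-300,-75,0,0,0],[-70,-325,-65,0,0,0],[-72.7,-338,-60,0,0,0],[-72.7,-341,-60,0,0,0],[-72.7,-341,-60,0,0,0],[-72.7,-341,-60,0,0,0]]])

```text
clock: 10.23
eef_pos: [583.7, 224.7, 160.2]
tool_rot: [3.14, -0.001, -0.214]
force: [-0.0, -0.9, 0.8]
width: 60.1
```

```bash
python3 d.py 582.8 227.7 26 -12.1
python3 - <<'E'
from h import *
t=get_image("scene"); crop(t,280,180,180,180,3,"pics/g1.png")
t=get_image("top"); crop(t,300,170,200,130,4,"pics/g1t.png")
E
```

```text
shift [ -1.7  -3.  134.2] rot [ 0.09 -0.08 -0.15]
pos [583.7 224.7 160.2] [ 1.7991e+02 -8.0000e-02 -1.2250e+01] F [-0.  -0.9  0.8] w 60.1 t 10.23 [-0.69  0.72  0.47  1.67 -0.41  0.85 -0.26]
```

View pics/g1.png

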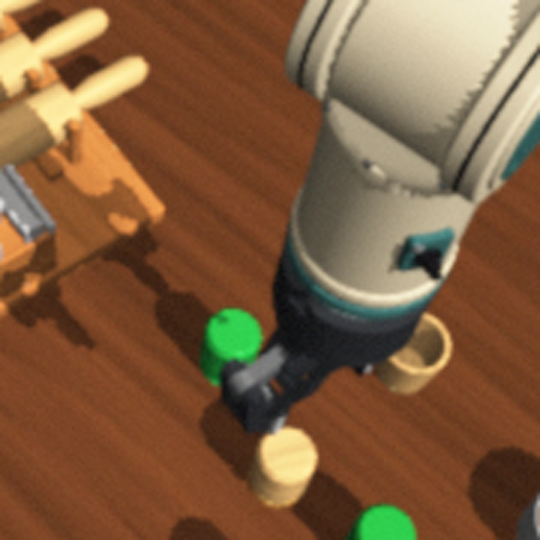

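View pics/g1t.png

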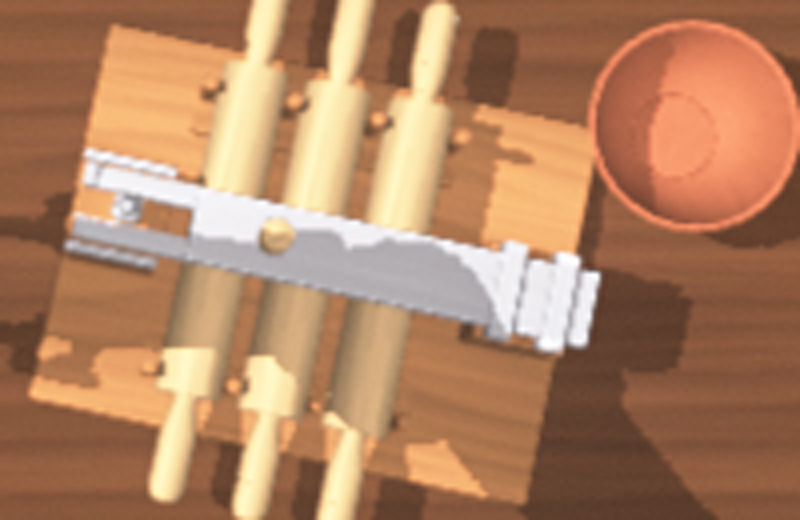

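Top: knob now at px (369,229), fork tips past the stud at px (331,221). I'll check the distance, then descend on the cap.

Run:
```python
from h import *
t=get_image("top")
k=onz(t,(300+276/4-.4,170+236/4-.6),130); s=onz(t,(331.4,221.2),109); print(k,s,np.linalg.norm((k-s)[:2]))
print(proj(t,(582.8,227.7,56)), proj(t,(582.8,-123.6,130)))
```

```text
[ 580.80146171 -123.05975252  130.        ] [601.08551059 -31.10824499 109.        ] 94.16221310786412
[231.97240209 230.33144525] [368.81337804 227.60002238]
```

Call:
arm_command(rows=[[[-1,-3,20,0,0,0],[-1.5,-3,45,0,0,0],[-1.5,-3,70,0,0,0],[-1.5,-3,90,0,0,0],[-1.5,-3,105,0,0,0],[-1.5,-3,118,0,0,0],[-1.5,-3,128,0,0,0],[-1.5,-3,134,0,0,0],[-1.5,-3,134,0,0,0],[-1.5,-3,134,0,0,0]]])

```text
clock: 11.22
eef_pos: [582.5, 230.6, 26.0]
tool_rot: [-3.141, -0.001, -0.211]
force: [0.2, -0.1, -0.4]
width: 59.7
```

```bash
python3 d.py 582.8 227.7 26 -12.1
python3 - <<'E'
from h import *
t=get_image("scene"); crop(t,300,220,180,180,3,"pics/g2.png")
E
```

```text
shift [0.9 2.8 0. ] rot [-0.01 -0.03 -0.01]
pos [582.5 230.6  26. ] [-1.7999e+02 -3.0000e-02 -1.2110e+01] F [ 0.2 -0.1 -0.4] w 59.7 t 11.22 [-0.64  0.9   0.36  1.73 -0.51  0.61 -0.19]
```

View pics/g2.png

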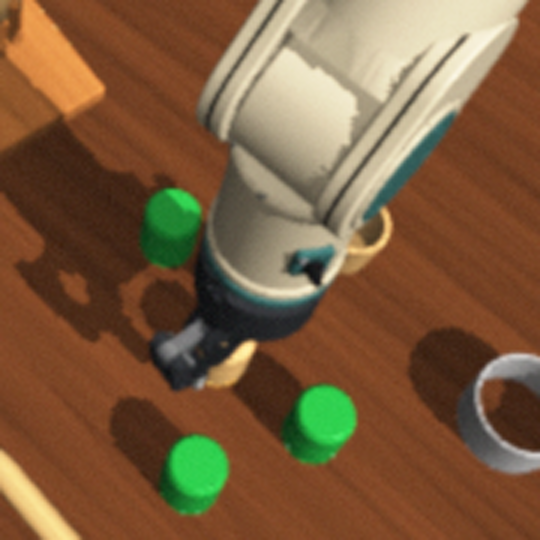

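Knob-to-stud distance measures 94 mm (95 expected), so the bolt is home. Scene shows the fingers straddling the cap (crop (230,365)). Correct 2.8 mm and grip.

Call:
arm_command(rows=[[[0.5,1.5,0,0,0,0],[0.9,2.8,0,0,0,0],[0.9,2.8,0,0,0,0],[0.9,2.8,0,0,0,0]]])

```text
clock: 11.6
eef_pos: [582.6, 227.8, 26.1]
tool_rot: [-3.141, -0.001, -0.211]
force: [0.3, 0.3, 0.3]
width: 59.5
```

Call:
arm_command(rows=[[[0,0,0,0,0,0],[0,0,0,0,0,0],[0,0,0,0,0,0],[0,0,0,0,0,0],[0,0,0,0,0,0],[0,0,0,0,0,0],[0,0,0,0,0,0],[0,0,0,0,0,0]]], claw=-1)

```text
clock: 12.27
eef_pos: [582.7, 228.0, 26.2]
tool_rot: [-3.141, -0.0, -0.211]
force: [-1.0, 0.7, 5.3]
width: 37.9
```

Call:
arm_command(rows=[[[0,0,-5,0,0,0],[0,0,-20,0,0,0],[0,0,-45,0,0,0],[0,0,-75,0,0,0],[0,0,-105,0,0,0],[0,0,-125,0,0,0],[0,0,-134,0,0,0],[0,0,-134,0,0,0],[0,0,-134,0,0,0]]])

```text
clock: 13.02
eef_pos: [581.7, 228.0, 159.0]
tool_rot: [3.141, 0.001, -0.211]
force: [-0.9, 0.3, -0.9]
width: 38.0
```

```bash
python3 d.py 602.2 -30.5 160 -12.1
python3 - <<'E'
from h import *
t=get_image("scene"); crop(t,280,180,180,180,3,"pics/g3.png")
t=get_image("top"); crop(t,170,160,180,130,4,"pics/g3t.png")
E
```

```text
shift [ 74.1 248.5  -1. ] rot [0.01 0.06 0.02]
pos [581.7 228.  159. ] [ 1.7999e+02  6.0000e-02 -1.2080e+01] F [-0.9  0.3 -0.9] w 38.0 t 13.02 [-0.7   0.72  0.47  1.67 -0.41  0.85 -0.26]
```

View pics/g3.png

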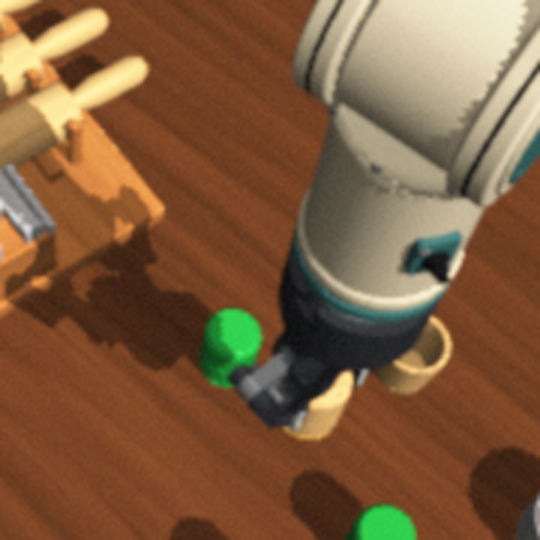

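View pics/g3t.png

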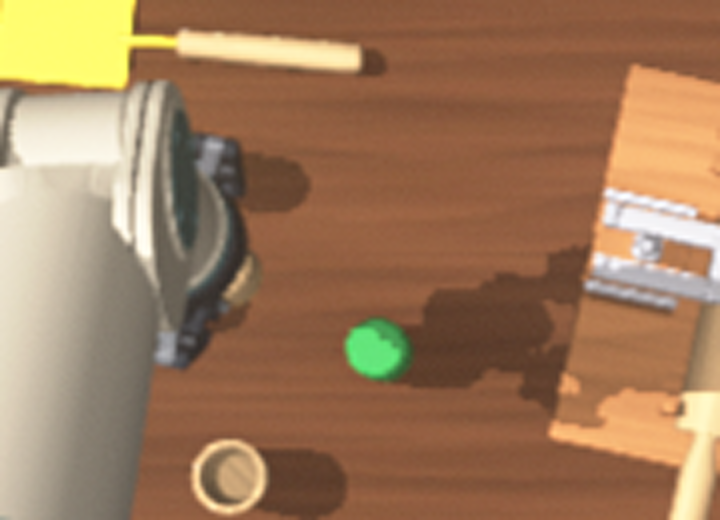

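Cap held (width 38), and the other objects have not moved. Move over the stud.

Call:
arm_command(rows=[[[5,15,-10,0,0,0],[14,48,-10,0,0,0],[23,78,-10,0,0,0],[32,108,-10,0,0,0],[41,138,-10,0,0,0],[50,168,-10,0,0,0],[59,198,-8,0,0,0],[66,222,-5,0,0,0],[71,240,-2,0,0,0],[74,247,-1,0,0,0],[74.4,248.5,-1,0,0,0],[74.4,248.5,-1,0,0,0],[74.4,248.5,-1,0,0,0],[74.4,248.5,-1,0,0,0]]])

```text
clock: 14.28
eef_pos: [603.0, -28.6, 160.5]
tool_rot: [-3.141, 0.001, -0.208]
force: [-0.4, 0.8, -1.3]
width: 38.0
```

```bash
python3 d.py 602.5 -30.8 145 -12.1
python3 - <<'E'
from h import *
t=get_image("scene"); crop(t,200,150,160,160,4,"pics/p1.png")
t=get_image("top"); crop(t,270,150,160,140,4,"pics/p1t.png")
E
```

```text
shift [-0.1  2.3 15.5] rot [-0.06  0.03  0.16]
pos [603.  -28.6 160.5] [-1.7994e+02  3.0000e-02 -1.1940e+01] F [-0.4  0.8 -1.3] w 38.0 t 14.28 [-0.27  0.69  0.44  1.73 -0.38  0.81  0.14]
```

View pics/p1.png

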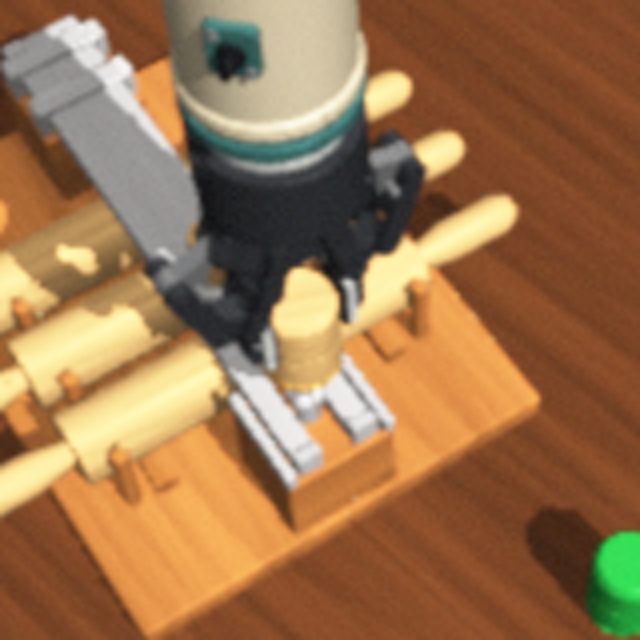

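View pics/p1t.png

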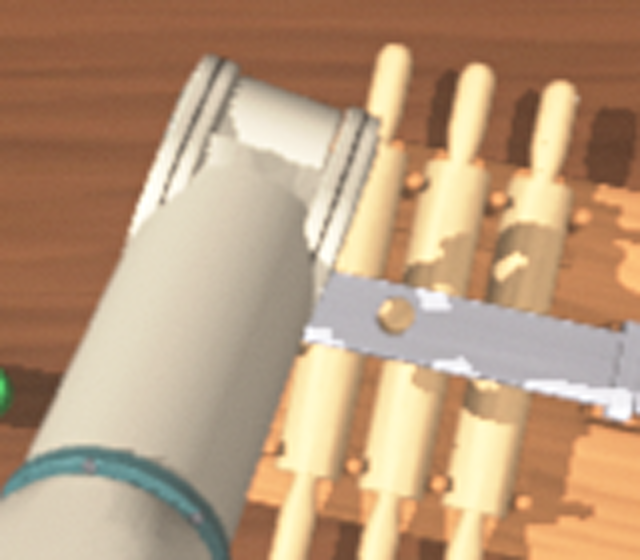

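Scene: cap hangs upright with its foot at crop (307,385), just above the stud (310,405). Centre it and lower to 10 mm above the tip.

Call:
arm_command(rows=[[[0,1,3,0,0,0],[0,2.3,8,0,0,0],[0,2.3,13,0,0,0],[0,2.3,16,0,0,0],[0,2.3,16,0,0,0],[0,2.3,16,0,0,0]]])

```text
clock: 14.88
eef_pos: [602.3, -33.0, 144.2]
tool_rot: [3.141, 0.001, -0.211]
force: [-0.3, -0.1, -0.4]
width: 38.3
```

```bash
python3 d.py 602.5 -30.8 128 -12.1
python3 - <<'E'
from h import *
t=get_image("scene"); crop(t,240,200,75,75,8,"pics/p2.png")
print([((proj(t,p)-[240,200])*8).round() for p in((602.5,-30.8,119),(602.5,-30.8,109),(602.5,-30.8,97.5))])
E
```

```text
shift [-0.3 -2.2 16.2] rot [0.01 0.05 0.  ]
pos [602.3 -33.  144.2] [ 1.7999e+02  5.0000e-02 -1.2100e+01] F [-0.3 -0.1 -0.4] w 38.3 t 14.88 [-0.25  0.71  0.43  1.74 -0.39  0.78  0.16]
[array([286., 346.]), array([288., 366.]), array([291., 388.])]
```

View pics/p2.png

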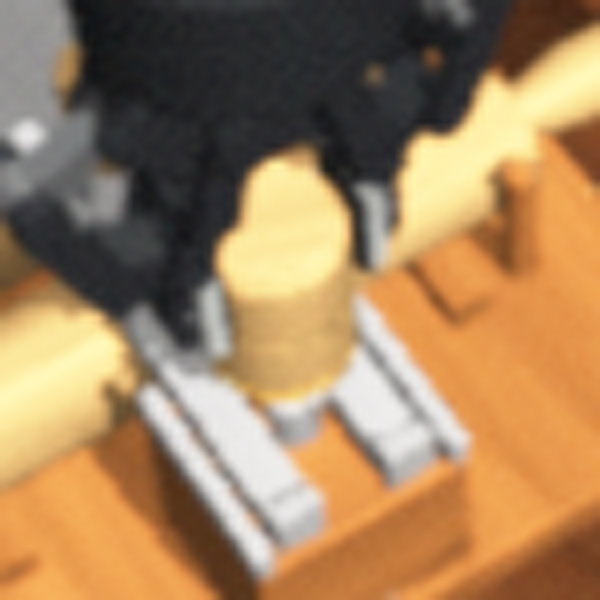

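Alignment in the image: cap axis about column 287, stud about 297. The 2.2 mm correction in y plus the height offset accounts for the difference. Correct and settle.

Call:
arm_command(rows=[[[0,-2.2,0,0,0,0],[0,-2.2,0,0,0,0],[0,-2.2,0,0,0,0],[0,-2.2,0,0,0,0],[0,-2.2,4,0,0,0],[0,-2.2,8,0,0,0],[0,-2.2,8,0,0,0],[0,-2.2,8,0,0,0]]])

```text
clock: 15.6
eef_pos: [602.6, -30.8, 136.2]
tool_rot: [3.141, 0.001, -0.211]
force: [0.5, -0.1, -0.7]
width: 37.9
```

```bash
python3 d.py 602.5 -30.8 128 -12.1
```

```text
shift [-0.1  0.   8.2] rot [0.01 0.06 0.  ]
pos [602.6 -30.8 136.2] [ 1.7999e+02  6.0000e-02 -1.2100e+01] F [ 0.5 -0.1 -0.7] w 37.9 t 15.6 [-0.25  0.72  0.42  1.75 -0.4   0.76  0.16]
```

Foot is now near z=110. Lower slowly over the tapered tip to just above the balls.

Call:
arm_command(rows=[[[0,0,1.5,0,0,0],[0,0,3,0,0,0],[0,0,4.5,0,0,0],[0,0,6,0,0,0],[0,0,6,0,0,0],[0,0,6,0,0,0]]])

```text
clock: 16.1
eef_pos: [603.0, -30.8, 130.5]
tool_rot: [3.142, 0.0, -0.211]
force: [-0.8, -0.3, -0.1]
width: 38.0
```

```bash
python3 d.py 602.5 -30.8 128 -12.1
python3 - <<'E'
from h import *
t=get_image("scene"); crop(t,240,200,75,75,8,"pics/p3.png")
E
```

```text
shift [-0.4  0.1  2.5] rot [0.   0.02 0.01]
pos [603.  -30.8 130.5] [ 1.800e+02  2.000e-02 -1.209e+01] F [-0.8 -0.3 -0.1] w 38.0 t 16.1 [-0.25  0.72  0.42  1.75 -0.41  0.75  0.16]
```

View pics/p3.png

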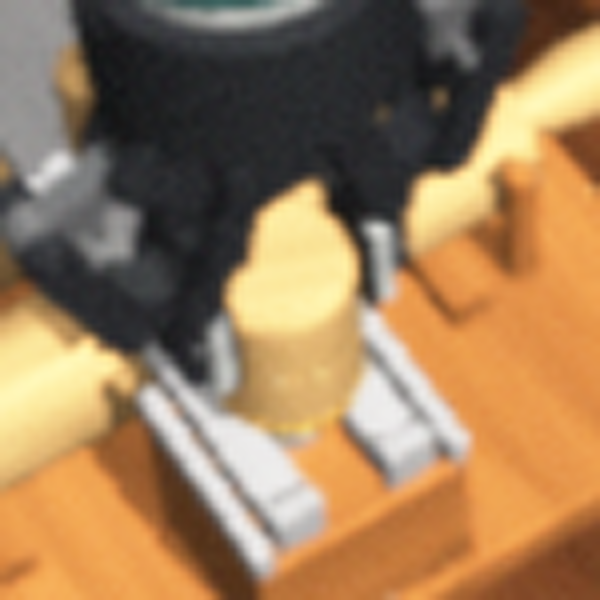

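Scene: the cap's foot (crop (295,425)) covers the stud, with no side force. Pressing down gently.

Call:
arm_command(rows=[[[0,0,1,0,0,0],[0,0,2,0,0,0],[0,0,3,0,0,0],[0,0,4,0,0,0],[0,0,4,0,0,0],[0,0,4,0,0,0]]])

```text
clock: 16.65
eef_pos: [603.3, -30.8, 127.0]
tool_rot: [-3.141, -0.001, -0.211]
force: [-1.2, 0.4, 4.1]
width: 38.4
```

Call:
arm_command(rows=[[[0,0,1,0,0,0],[0,0,2,0,0,0],[0,0,3,0,0,0],[0,0,3,0,0,0]]])

```text
clock: 16.98
eef_pos: [603.4, -30.8, 125.1]
tool_rot: [-3.141, -0.001, -0.211]
force: [-2.1, 0.7, 10.1]
width: 38.4
```

Call:
arm_command(rows=[[[0,0,0.7,0,0,0],[0,0,1.4,0,0,0],[0,0,2,0,0,0],[0,0,2,0,0,0]]])

```text
clock: 17.32
eef_pos: [603.3, -30.8, 122.7]
tool_rot: [-3.141, -0.001, -0.211]
force: [-1.2, 0.7, 7.0]
width: 38.4
```

Call:
arm_command(rows=[[[0,0,0.7,0,0,0],[0,0,1.4,0,0,0],[0,0,2,0,0,0],[0,0,2,0,0,0]]])

```text
clock: 17.65
eef_pos: [603.2, -30.8, 120.0]
tool_rot: [-3.141, -0.001, -0.211]
force: [-0.8, 0.2, 3.4]
width: 38.2
```

Call:
arm_command(rows=[[[0,0,1,0,0,0],[0,0,2,0,0,0],[0,0,3,0,0,0],[0,0,4,0,0,0],[0,0,4,0,0,0]]])

```text
clock: 18.07
eef_pos: [602.6, -30.8, 115.0]
tool_rot: [3.141, 0.001, -0.211]
force: [0.1, 0.6, -1.1]
width: 38.4
```

Call:
arm_command(rows=[[[0,0,0.7,0,0,0],[0,0,1.4,0,0,0],[0,0,2,0,0,0],[0,0,2,0,0,0],[0,0,2,0,0,0]]])

```text
clock: 18.48
eef_pos: [602.9, -30.9, 114.1]
tool_rot: [-3.141, 0.0, -0.211]
force: [-1.0, 0.6, 5.9]
width: 38.3
```

Call:
arm_command(rows=[[[0,0,0.7,0,0,0],[0,0,1.5,0,0,0],[0,0,1.5,0,0,0],[0,0,1.5,0,0,0],[0,0,1.5,0,0,0]]])

```text
clock: 18.9
eef_pos: [602.9, -30.9, 114.1]
tool_rot: [-3.141, -0.0, -0.211]
force: [-5.4, 0.8, 16.0]
width: 38.1
```

```bash
python3 d.py 602.5 -30.8 114 -12.1
python3 - <<'E'
from h import *
t=get_image("scene"); crop(t,240,200,75,75,8,"pics/p4.png")
t=get_image("top"); cv2.imwrite("pics/p4t.png",t["pixels"][:,:,::-1])
E
```

```text
shift [-0.4 -0.   0.1] rot [-0.05 -0.01 -0.  ]
pos [602.9 -30.9 114.1] [-1.7995e+02 -1.0000e-02 -1.2100e+01] F [-5.4  0.8 16. ] w 38.1 t 18.9 [-0.24  0.75  0.41  1.76 -0.42  0.72  0.18]
```

View pics/p4.png

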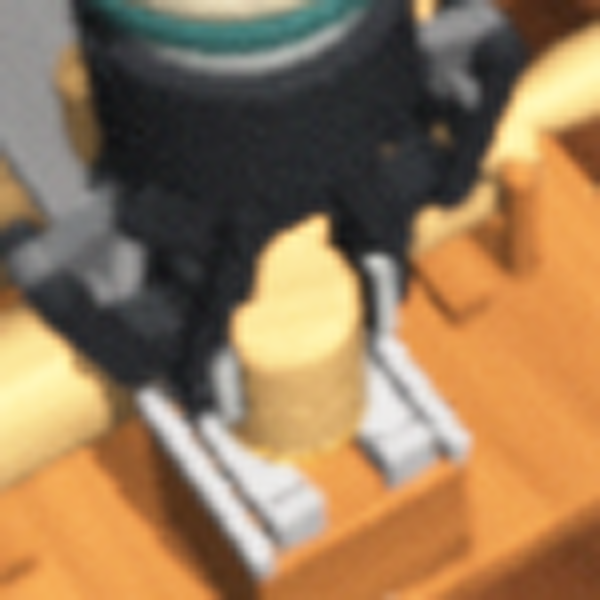

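View pics/p4t.png

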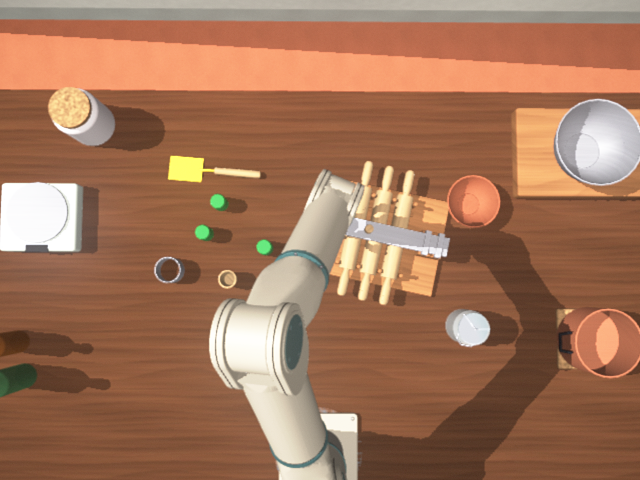

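Scene: the cap sits down on the bolt (foot at crop (295,450)), with TCP z at 114.1 as predicted. Force is 16 N, so ease to about 10 N and check it stays.

Call:
arm_command(rows=[[[0,0,-0.8,0,0,0],[0,0,-0.8,0,0,0],[0,0,-0.8,0,0,0],[0,0,-0.8,0,0,0],[0,0,-0.8,0,0,0],[0,0,-0.8,0,0,0]]])

```text
clock: 19.5
eef_pos: [602.9, -30.9, 114.1]
tool_rot: [-3.141, 0.0, -0.211]
force: [-2.9, 0.3, 9.9]
width: 38.2
```

Call:
arm_command(rows=[[[0,0,0,0,0,0],[0,0,0,0,0,0],[0,0,0,0,0,0],[0,0,0,0,0,0],[0,0,0,0,0,0],[0,0,0,0,0,0],[0,0,0,0,0,0],[0,0,0,0,0,0],[0,0,0,0,0,0],[0,0,0,0,0,0]]])

```text
clock: 20.33
eef_pos: [602.9, -30.9, 114.1]
tool_rot: [-3.141, -0.0, -0.211]
force: [-4.1, -0.4, 9.4]
width: 38.2
```

Call:
arm_command(rows=[[[0,0,0.2,0,0,0],[0,0,0.2,0,0,0],[0,0,0.2,0,0,0],[0,0,0.2,0,0,0],[0,0,0.2,0,0,0],[0,0,0.2,0,0,0]]])

```text
clock: 20.83
eef_pos: [602.9, -30.9, 114.1]
tool_rot: [-3.141, -0.0, -0.211]
force: [-3.9, 1.2, 11.6]
width: 38.2
```

Run:
```python
from h import *
t=get_image("top"); z=np.load("a.npz")
k=onz(t,(300+276/4-.4,170+236/4-.6),130)
crop(t,330,190,130,80,5,"pics/f.png")
s=sensors.read_state(); print(s["force"],s["eef_pos"],s["width"],s["clock"])
```

```text
[-3.56207052  0.6445858  12.02471014] [602.86661845 -30.90747434 114.09205372] 37.84164084020421 20.8833
```

View pics/f.png

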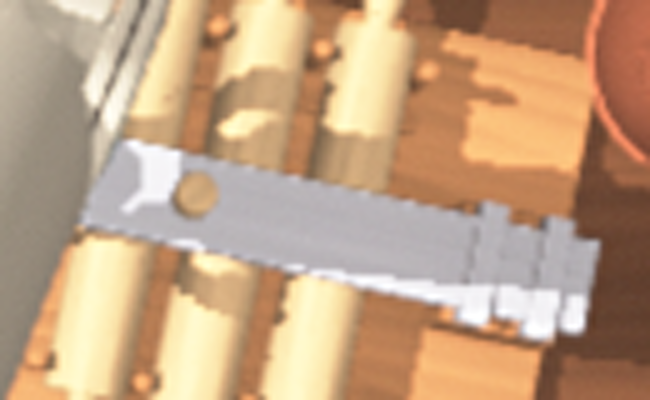

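Top crop: knob at (195,193), i.e. px (369,228.6), so the bolt is still home. Push is steady at about 11 to 12 N. Handing in.

```bash
python3 -c "
from cell import order
print(order.finish_job())"
```

```text
the job is handed in; nothing more can be done
None
```

The bolt is home, and the beech cap is clicked down onto the stud with the gripper still pressing it. I handed the job in at about 21 s on the clock.

- **Bolt:** I slid it by its knob until it stopped, where about 20 N moved it no further. When I relaxed the push it came back about 1 mm, so I pushed it home again. Knob to stud then measured 94 mm by camera (95 mm nominal), and the knob was in the same place just before hand-in.
- **Cap:** I picked the beech cap from among the three green look-alikes. Pressing it down, the highest force I read was about 10 N. It then fell to about 0 N, and the foot landed at TCP z = 114.1 mm, as predicted for fully home.
- **Final push:** The gripper is still closed on the cap (width about 38 mm). The last two readings of downward push were 11.6 and 12.0 N, slightly above the 10 N asked, with about 4 N sideways. It briefly read 16 N before I eased it back.
- **Surroundings:** In the last pictures the pins are in the rack and the other kitchen things look unmoved. I did not measure their positions again.

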